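Unlatch the reagent pen's gate and hook it open

TASK

Open the gate of the small reagent pen on the bench and hook it back: gently press the red thumb button down so that the latch bar lifts out of its catch, keep it pressed while you swing the gate inward as far as it goes, then let the bar drop into the second catch so that the gate stays held open. Do not force anything, and leave the vials in the pen and the cup beside it alone.

Things in the scene. Friction and masses are not known exactly. Their poses are not given: they have to be found in the camera images.
- pen: Fixed reagent pen: grey base plate 312 x 386 x 4 mm, posts 154 mm high, clear panes 124 mm high. Origin on the gate's vertical hinge axis at worktop height; z up, y along the shut gate from hinge to latch, x into the pen (the gate's front looks to -x). Within 240 mm of the hinge the pen is empty.
- gate_edge (a point): Top of the gate's free edge: 200 mm from the hinge axis, 186 mm above the worktop, moving with the gate. The leaf is 10 mm thick about the hinge plane, its lower edge 12 mm above the worktop; a white steel band covers its upper 72 mm, on which the gate may be pushed.
- gate (a joint): Gate angle: 0 shut, grows as the gate swings inward into the pen, clockwise seen from above; 1.57 with the bar in the hold-open catch (play 0.02 either way), end stop 1.59. Light friction in the hinge (under 0.1 N m, some damping): the gate stays where it is left.
- latch_bar (a joint): Tilt of the dark steel latch bar on the gate's front face: 0 level (nose down), grows as the nose rises, end stop 0.175. The nose clears the catch lips above about 0.11. Its pivot is on the gate 130 mm from the hinge axis and 150 mm above the worktop; the nose ends 105 mm beyond it. Its own weight lowers it when released.
- open_slot (a point): Hold-open catch inside the pen (222 mm from the hinge): middle of the floor of its slot, 140 mm above the worktop. Slot 14 mm wide for the 8 mm thick bar; lip on the side the bar comes from 152 mm high, stop on the far side 174 mm. The catch that holds the gate shut is alike, with 152 mm lips on both sides.
- button_seat (a point): Foot of the red thumb button's stem, on the top of the bar's cranked-down tail: 85 mm from the hinge axis, 45 mm from the bar's pivot, 122 mm above the worktop when the bar is level, 10 mm in front of the gate's middle plane. Moves with gate and bar; x into the pen when shut, y towards the nose.
- button_side (a point): Point on the gate's front face beside the button: 85 mm from the hinge axis, 140 mm above the worktop, moving with the gate. The red button is a round bar of 16 mm diameter, square to the face, reaching from 2 to 42 mm in front of it. It is screwed up or down on its stem: its top is 18 to 46 mm above button_seat, differently each time, not measured: feel for it.
- bar_pivot (a point): Pivot of the latch bar on the gate, 150 mm above the worktop. From first touch the button resists with 3 to 7 N; 5 mm of downward travel lifts the nose clear of the catch, and at about 8 mm a hard stop is met. The latch bends if the fingers load the gate, bar or button with more than 20 N.
- pink_vial_mid (a point): Centre of the white reagent vial with the pink cap (33 mm diameter, 70 mm high) standing in the back of the pen. Leave it alone.
- blue_vial_mid (a point): Centre of the brown reagent vial with the blue cap (33 mm diameter, 70 mm high) standing in the back of the pen. Leave it alone.
- cup_mid (a point): Centre of the empty white specimen cup (61 mm diameter, 66 mm high) standing beside the pen, on its hinge side. Leave it alone.

How it is judged:
On the way, in this order (a step that is already met when the one before it is completed fails the run):
1. the latch bar is lifted clear of its catch by pressing the thumb button, with the gate still shut (value of joint latch_bar above 0.1 rad and value of joint gate below 0.06 rad and contact force between the fingers and thumb_button above 0.5 N), for 0.05 s.
2. the gate is more than half way open with the bar still held up (value of joint gate above 0.8 rad and value of joint latch_bar above 0.06 rad), for 0.05 s.
At the end, for the whole second after the job is handed in: The gate rests open in its hold-open catch (gate angle 1.53 to 1.62 rad), the latch bar has dropped level (under 0.04 rad), the gate is at rest, and both vials and the cup stand within 15 mm of where they were (value of joint gate between 1.53 and 1.62 rad and value of joint latch_bar below 0.04 rad and not (velocity of joint gate above 0.05 rad/s) and not (velocity of joint gate below -0.05 rad/s) and distance of each of pink_vial_mid, blue_vial_mid, cup_mid from where it was at the start of the episode below 0.015 m); the robot touches nothing.
It fails at once if the fingers load the gate, its latch bar or its button with more than 20 N (contact force between the fingers and gate above 20 N).
It fails at once if a vial or the cup is moved by more than 15 mm (distance of any of pink_vial_mid, blue_vial_mid, cup_mid from where it was at the start of the episode above 0.015 m).
It also fails if it takes over 54 s, if anything falls off the work surface, if the arm or the gripper's body presses on something with over 40 N, if the wrist force passes 120 N, or if a joint passes its speed limit or range.

ROBOT

A 6-joint arm with a two-finger parallel gripper is mounted at the origin on a cart in front of the work surface, level with it; the furniture and walls round the work are solid. World frame = base frame: x ahead of the robot, y to its left, z up, the work surface at z = 0. Lengths are in m, angles in rad, forces in N, time in s.
With the tool pointing down it reaches from about 0.325 to 0.9 m from the base axis. Payload 3.5 kg.
Tool frame: the origin (TCP) lies midway between the tips of the shut fingers; the grasp point (between the pads) lies 19 mm behind it; z points along the fingers, y is the direction in which the jaws open and shut (so a half turn about z gives the same grasp; the last joint's range is limited). The gripper opens to 85 mm and grips with 20 to 120 N. Pads are 22 mm wide; open, the fingers measure 114 mm over their backs; the gripper's body (76 mm by 85 mm) begins 54 mm behind the grasp point. The pads swing forward as they close: fully open they stand 13 mm farther back than shut.
Start: joints at [1.108, 0.276, -0.026, 1.268, 0, 1.467], TCP at [0.22, 0.585, 0.231] pointing down, gripper open.
Joint ranges: [-3.12, 3.12], [-0.85, 1.88], [-1.08, 1.24], [-1.95, 2.15], [-1.57, 1.53], [-3.14, 3.14]. Speed limits (rad/s): [2.57, 2.57, 3.14, 3.14, 3.14, 3.14].

INTERFACE

Orientations are given as [roll, pitch, yaw] about the fixed x, y, z axes, in that order (R = Rz(yaw) Ry(pitch) Rx(roll)).
In Python, from cell import telemetry, optics, job gives the robot as it stands. The module is installed in compiled form; this text tells all that it offers.
- The arm moves only by the tool carry_out, never from a script. Its argument "commands" is a list of rows, each an object of numbers: "dx", "dy", "dz": the shift along the tool's x, y, z in m; "twist": the turn about the tool's z in degrees. A call has 1 to 10 rows; each row shifts and turns the pose as measured when the row begins, along the tool's axes as they then stand; what a row does not reach is not made up. A row lasts 1/10 s, in which the tool goes at most 50 mm and 8.59 degrees, less where a joint would pass 70% of its speed; a pose out of reach is approached as far as the arm can. A call is refused whole if a number of a shift passes 0.05 or a number of a turn 8.59, either way. A call with a gripper value outside its range is refused whole. "claw" is the opening, from -1 (shut) to 1 (fully open), set as the call begins (left out, the last holds). The fingers move at their own pace and stop on an object; "newtons" is the grip in N (left out, the last holds). Time passes only in rows, so rows that do not move let the fingers close. It gives the time, the measured TCP pose, the force and the opening at its end, in the units of the state.
- telemetry.get_state(): the state, without advancing time (a new reading comes with each control period).
- optics.grab_frame(name): name is "side" or "top"; returns a dict with "pixels" (480x640x3 uint8, red, green, blue), "range_z" (480x640 float32, m along the optical axis (not along the pixel's ray), 0 where there is no reading), "fx", "fy", "cx", "cy" (pixels), "extrinsics" (4x4, takes a point from camera to world coordinates). Camera axes: x right, y down, z forward; pixel columns grow to the right and rows downward; lengths in m; the calibration is good to about 2 mm. A picture is of the moment at which its call begins.
- job.finish_job(): hands the job in, once; it reports no verdict.
The state is a dict: "t": time; "joint_pos": joint angles; "dq": joint speeds; "joint_efforts": joint torques, N m; "ee_pos": TCP position; "eef_rot": TCP orientation; "contact_force": force on the tool from outside, world axes, zero at the start; "moment": the same for the moment, N m; "grip_width": finger opening in m.
Only numpy, scipy, OpenCV 4.12 (cv2) and the standard library are available. Lean on these libraries where they do the work, as an engineer would, in place of code of your own. Each camera call takes 0.05 s, during which the arm holds its last target. There are 200 camera calls.

## Working session

There is one attempt and no reset: what is moved stays moved. The work goes in short steps, Python scripts to look and compute and a tool call to move; the robot and the scene stay as the last step left them, time stands still between calls to the robot, and variables do not carry over. Pictures are saved under pics/ and viewed, about 8 in all and at most 12, crops included, and the job is handed in when it is done.

Besides the shell and the picture viewer there is one more tool, called after "Request:" by a JSON object that holds its "api" and its "payload". carry_out: Moves the arm, as the interface text tells. Its arguments: {"type":"object","properties":{"commands":{"type":"array","items":{"type":"object","properties":{"dx":{"type":"number"},"dy":{"type":"number"},"dz":{"type":"number"},"twist":{"type":"number"}}}},"claw":{"type":"number"},"newtons":{"type":"number"}},"required":["commands"]}

```bash
mkdir -p pics; ls; python3 - <<'E'
from cell import telemetry, optics
import cv2,numpy as np
s=telemetry.get_state();print({k:np.round(v,3).tolist() for k,v in s.items()})
for n in("side","top"):
    f=optics.grab_frame(n);np.savez(f"{n}.npz",**f)
    cv2.imwrite(f"pics/{n}0.png",f["pixels"][:,:,::-1]);print(n,f["fx"],f["cx"],f["cy"],np.round(f["extrinsics"],3).tolist())
E
```

```text
pics
{'t': 0.0, 'joint_pos': [1.108, 0.277, -0.028, 1.268, 0.0, 1.467], 'dq': [-0.0, -0.002, -0.0, -0.0, -0.0, -0.001], 'joint_efforts': [-0.0, -44.551, 29.52, 0.016, 0.0, -0.0], 'ee_pos': [0.22, 0.584, 0.23], 'eef_rot': [-3.139, -0.0, 2.782], 'contact_force': [-0.015, -0.072, -0.618], 'moment': [0.039, 0.018, 0.031], 'grip_width': 0.085}
side 601.1325996670286 328.48736495620363 242.0898635716285 [[0.938, -0.243, 0.247, 0.313], [-0.346, -0.611, 0.712, -0.758], [-0.022, -0.753, -0.657, 0.9], [0.0, 0.0, 0.0, 1.0]]
top 457.7338666545987 318.9510425652863 233.6504374691601 [[-0.002, -0.983, 0.185, 0.436], [-1.0, 0.006, 0.02, 0.074], [-0.021, -0.185, -0.983, 1.124], [0.0, 0.0, 0.0, 1.0]]
```

View pics/side0.png

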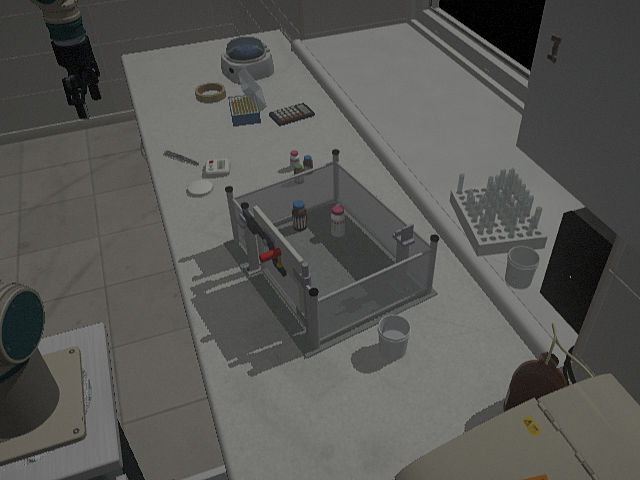

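View pics/top0.png

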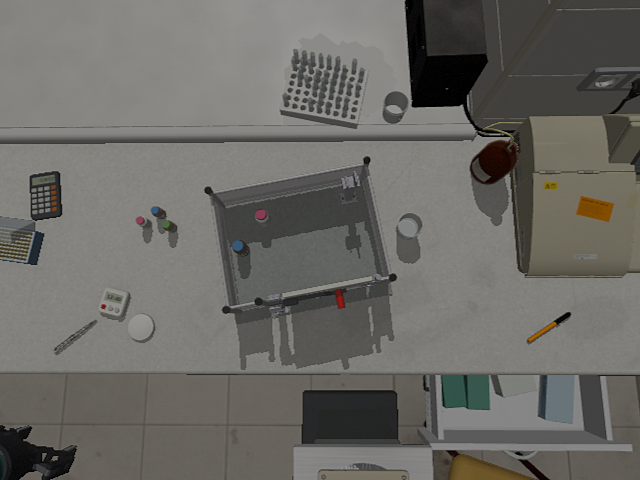

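```bash
python3 - <<'E'
import cv2,numpy as np
a=np.load("top.npz")["pixels"][:,:,::-1];b=np.load("side.npz")["pixels"][:,:,::-1]
c=cv2.resize(a[150:330,200:420],None,fx=3.6,fy=3.3,interpolation=3)
cv2.imwrite("pics/t1.png",np.clip(c*1.6,0,255))
c=cv2.resize(b[175:355,220:440],None,fx=3.6,fy=3.3,interpolation=3)
cv2.imwrite("pics/s1.png",np.clip(c*1.6,0,255))
E
```

```text
[ WARN:0@0.103] global loadsave.cpp:1063 imwrite_ Unsupported depth image for selected encoder is fallbacked to CV_8U.
```

View pics/t1.png

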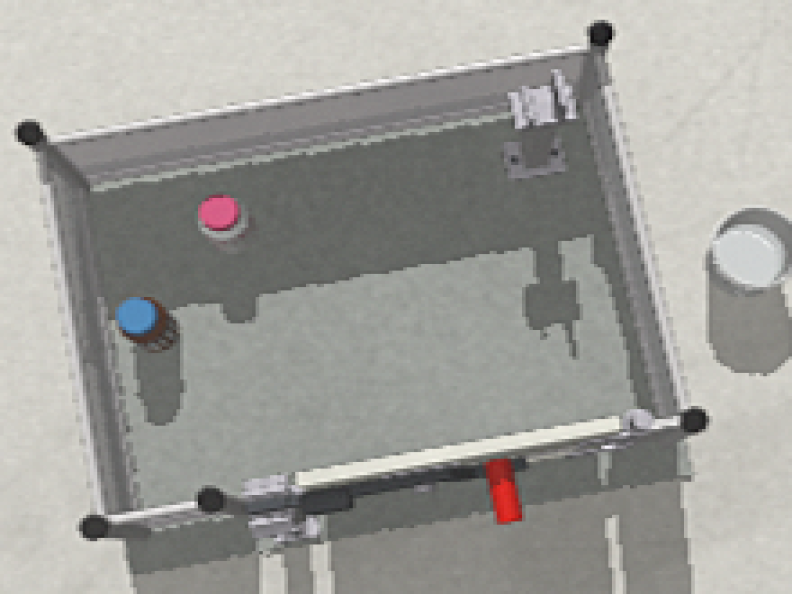

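View pics/s1.png

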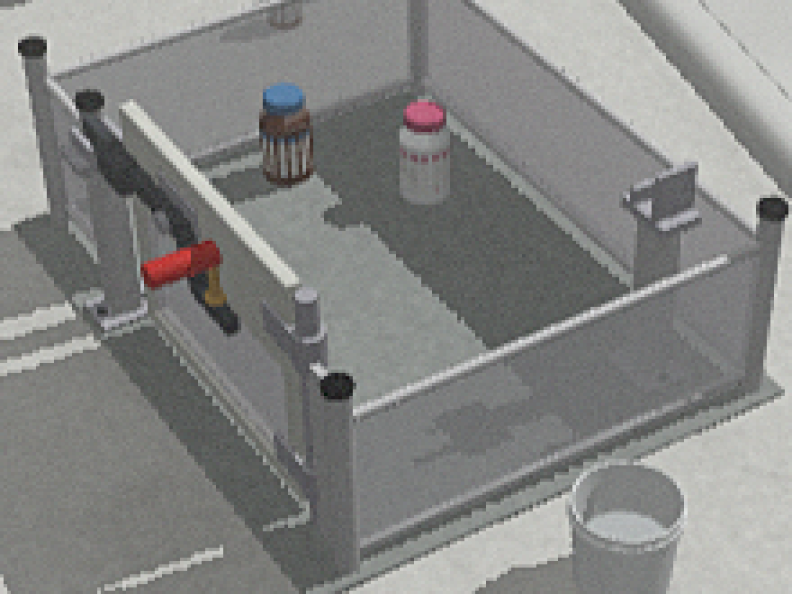

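```bash
cat >h.py <<'E'
import numpy as np
def ray(f,u,v,z):
    E=f["extrinsics"];d=E[:3,:3]@[(u-f["cx"])/f["fx"],(v-f["cy"])/f["fy"],1];o=E[:3,3];return o+d*(z-o[2])/d[2]
def pt(f,u,v):
    E=f["extrinsics"];d=np.array([(u-f["cx"])/f["fx"],(v-f["cy"])/f["fy"],1]);return E[:3,:3]@d*f["range_z"][int(v),int(u)]+E[:3,3]
E
python3 - <<'E'
from h import *
T=dict(np.load("top.npz"));S=dict(np.load("side.npz"))
t=lambda x,y:(200+x/3.6-.4,150+y/3.3-.4)
s=lambda x,y:(220+x/3.6-.4,175+y/3.3-.4)
np.set_printoptions(precision=4,suppress=True)
P=dict(FL=(94,527,.154),LP=(210,499,.154),HP=(693,420,.154),BL=(30,132,.154),BR=(600,33,.154),edge=(298,479,.186),hingeEnd=(622,424,.186),pin=(636,416,.19),pink=(218,212,.07),blue=(138,315,.07))
for k,(x,y,z) in P.items(): print(k,ray(T,*t(x,y),z),pt(T,*t(x,y)))
Q=dict(FL=(32,46,.154),LP=(90,100,.154),HP=(337,385,.154),BR=(772,208,.154),edge=(124,105,.186),hingeEnd=(293,287,.186),pin=(307,295,.19))
print()
for k,(x,y,z) in Q.items(): print(k,ray(S,*s(x,y),z),pt(S,*s(x,y)))
for n,f in(("top",T),("side",S)):
    im=f["pixels"].astype(int);m=(im[...,0]>110)&(im[...,1]<45)&(im[...,2]<45);m[:,:230]=0;m[:250,:]=0 if n=="top" else m[:250];m[:,420:]=0;m[350:]=0
    vs,us=np.nonzero(m);p=np.array([pt(f,u,v) for u,v in zip(us,vs)])
    print(n,len(p),us.min(),us.max(),vs.min(),vs.max());print(p[::max(1,len(p)//14)], np.percentile(p[:,2],[50,90,97]))
E
```

```text
FL [0.4582 0.2907 0.154 ] [0.4582 0.2907 0.154 ]
LP [0.4756 0.2232 0.154 ] [0.4757 0.2233 0.1532]
HP [ 0.5249 -0.0599  0.154 ] [ 0.5249 -0.0599  0.1542]
BL [0.7191 0.3395 0.154 ] [0.7186 0.3389 0.1559]
BR [ 0.7853 -0.0109  0.154 ] [ 0.7852 -0.0109  0.1544]
edge [0.4864 0.1686 0.186 ] [0.4863 0.1683 0.1887]
hingeEnd [ 0.5197 -0.0152  0.186 ] [ 0.5222 -0.0179  0.1575]
pin [ 0.5242 -0.0228  0.19  ] [ 0.5243 -0.0229  0.1893]
pink [0.6831 0.2354 0.07  ] [0.682  0.2347 0.0746]
blue [0.6085 0.286  0.07  ] [0.608  0.2854 0.073 ]

FL [0.4559 0.2891 0.154 ] [0.4562 0.2911 0.1525]
LP [0.4737 0.2209 0.154 ] [0.4738 0.2216 0.1535]
HP [ 0.5238 -0.0621  0.154 ] [ 0.524  -0.0615  0.1533]
BR [ 0.7831 -0.0124  0.154 ] [ 0.7833 -0.0122  0.1538]
edge [0.4828 0.1673 0.186 ] [0.5075 0.3021 0.0821]
hingeEnd [ 0.5185 -0.0161  0.186 ] [ 0.5189 -0.0145  0.1845]
pin [ 0.5217 -0.0286  0.19  ] [ 0.5227 -0.0251  0.1866]
top 65 337 343 295 307
[[0.4868 0.0528 0.1634]
 [0.4847 0.0486 0.1637]
 [0.4825 0.0508 0.1655]
 [0.4805 0.055  0.1653]
 [0.4807 0.0465 0.1613]
 [0.4784 0.0508 0.1655]
 [0.4765 0.0549 0.1619]
 [0.4765 0.0466 0.1609]
 [0.4743 0.0488 0.166 ]
 [0.4722 0.051  0.1684]
 [0.4703 0.0529 0.1618]
 [0.4683 0.055  0.1629]
 [0.4681 0.0468 0.1664]
 [0.4661 0.051  0.1675]
 [0.4641 0.053  0.1639]
 [0.4641 0.0447 0.1638]
 [0.462  0.0469 0.1666]] [0.1643 0.1673 0.1677]
side 36 260 272 251 257
[[0.4804 0.0532 0.1655]
 [0.4842 0.0533 0.1641]
 [0.4768 0.0546 0.163 ]
 [0.48   0.0521 0.164 ]
 [0.4705 0.052  0.1648]
 [0.4746 0.0541 0.1617]
 [0.4773 0.0492 0.1649]
 [0.4828 0.0487 0.1635]
 [0.4667 0.0523 0.1634]
 [0.4698 0.0495 0.1647]
 [0.4727 0.0456 0.167 ]
 [0.477  0.0487 0.1629]
 [0.461  0.0527 0.1625]
 [0.464  0.0491 0.1645]
 [0.4691 0.0471 0.1645]
 [0.473  0.0482 0.1623]
 [0.4634 0.0474 0.1637]
 [0.4667 0.0455 0.1642]] [0.164  0.1659 0.167 ]
```

Request:
{"api": "carry_out", "payload": {"commands": [{"dz": -0.01, "twist": -7.65}, {"dz": -0.01, "twist": -7.65}, {"dz": -0.01, "twist": -7.65}, {"dz": -0.01, "twist": -7.65}, {}, {"dx": -0.012, "dy": -0.04}, {"dx": -0.012, "dy": -0.04}, {"dx": -0.012, "dy": -0.04}, {"dx": -0.012, "dy": -0.04}, {}], "claw": -1, "newtons": 40}}

```text
validation failed for argument at $.co...
```

Request:
{"api": "carry_out", "payload": {"commands": [{"dx": 0, "dy": 0, "dz": -0.01, "twist": -7.65}, {"dx": 0, "dy": 0, "dz": -0.01, "twist": -7.65}, {"dx": 0, "dy": 0, "dz": -0.01, "twist": -7.65}, {"dx": 0, "dy": 0, "dz": -0.01, "twist": -7.65}, {"dx": 0, "dy": 0, "dz": 0, "twist": 0}, {"dx": -0.012, "dy": -0.04, "dz": 0, "twist": 0}, {"dx": -0.012, "dy": -0.04, "dz": 0, "twist": 0}, {"dx": -0.012, "dy": -0.04, "dz": 0, "twist": 0}, {"dx": -0.012, "dy": -0.04, "dz": 0, "twist": 0}, {"dx": 0, "dy": 0, "dz": 0, "twist": 0}], "claw": -1, "newtons": 40}}

```text
t: 1.1
ee_pos: [0.2966, 0.4292, 0.263]
eef_rot: [-3.129, -0.01, -2.959]
contact_force: [-0.5, 0.4, -0.3]
grip_width: -0.0002
```

Request:
{"api": "carry_out", "payload": {"commands": [{"dx": -0.0125, "dy": -0.04, "dz": 0, "twist": 0}, {"dx": -0.0125, "dy": -0.04, "dz": 0, "twist": 0}, {"dx": -0.0125, "dy": -0.04, "dz": 0, "twist": 0}, {"dx": -0.0125, "dy": -0.04, "dz": 0, "twist": 0}, {"dx": -0.0125, "dy": -0.04, "dz": 0, "twist": 0}, {"dx": -0.0125, "dy": -0.04, "dz": 0, "twist": 0}, {"dx": -0.0125, "dy": -0.04, "dz": 0, "twist": 0}, {"dx": -0.0125, "dy": -0.04, "dz": 0, "twist": 0}, {"dx": -0.0125, "dy": -0.04, "dz": 0, "twist": 0}, {"dx": 0, "dy": 0, "dz": 0, "twist": 0}]}}

```text
t: 2.1
ee_pos: [0.474, 0.085, 0.2588]
eef_rot: [-3.132, -0.013, -2.981]
contact_force: [-0.1, -0.6, -0.2]
grip_width: -0.0001
```

```bash
cat >>h.py <<'E'
H=np.array([.5225,-.027]);c,s=np.cos(.1735),np.sin(.1735);X=np.array([c,s]);Y=np.array([-s,c])
def tool(d,yaw): # world xy -> tool dx,dy
    return d@[np.cos(yaw),np.sin(yaw)], d@[np.sin(yaw),-np.cos(yaw)]
def st():
    from cell import telemetry
    q=telemetry.get_state();p=np.array(q["ee_pos"]);d=p[:2]-H
    print("t",q["t"],"pos",p.round(4),"pen",(d@X).round(4),(d@Y).round(4),"rpy",np.round(q["eef_rot"],3),"F",np.round(q["contact_force"],2),"q",np.round(q["joint_pos"],2));return q
def goto(x,y,yaw): # from now to pen-frame x,y
    q=st();d=H+x*X+y*Y-np.array(q["ee_pos"])[:2];print("tool",np.round(tool(d,q["eef_rot"][2]),4),"twist",np.degrees(q["eef_rot"][2]-yaw).round(1))
E
python3 -c "
from h import *
goto(-.02,.085,-2.967)"
```

```text
t 2.1 pos [0.474  0.085  0.2588] pen -0.0284 0.1187 rpy [-3.132 -0.013 -2.981] F [-0.1  -0.59 -0.2 ] q [ 0.05  0.02 -0.27  1.29 -0.01 -0.11]
tool [-0.0089 -0.0336] twist -0.8
```

Request:
{"api": "carry_out", "payload": {"commands": [{"dx": -0.0045, "dy": -0.0168, "dz": 0.01, "twist": 0}, {"dx": -0.0045, "dy": -0.0168, "dz": 0.02, "twist": 0}, {"dx": 0, "dy": 0, "dz": 0.02, "twist": 0}, {"dx": 0, "dy": 0, "dz": 0.02, "twist": 0}, {"dx": 0, "dy": 0, "dz": 0, "twist": 0}, {"dx": 0, "dy": 0, "dz": 0, "twist": 0}]}}

```text
t: 2.7
ee_pos: [0.487, 0.0554, 0.1846]
eef_rot: [-3.136, -0.016, -2.992]
contact_force: [-0.1, -0.7, 0.1]
grip_width: -0.0001
```

```bash
python3 - <<'E'
from h import *
from cell import optics
import cv2
goto(-.02,.085,-2.967)
a=optics.grab_frame("side");b=optics.grab_frame("top")
f=lambda im,u,v:cv2.resize(im["pixels"][v:v+100,u:u+100,::-1],(400,400),interpolation=3)
cv2.imwrite("pics/c2.png",np.clip(np.hstack([f(a,220,200),f(b,290,240)])*1.6,0,255).astype(np.uint8))
E
```

```text
t 2.7 pos [0.487  0.0554 0.1846] pen -0.0207 0.0873 rpy [-3.136 -0.016 -2.992] F [-0.15 -0.65  0.15] q [-0.01  0.08 -0.37  1.14 -0.01 -0.16]
tool [-0.0008 -0.0023] twist -1.5
```

View pics/c2.png

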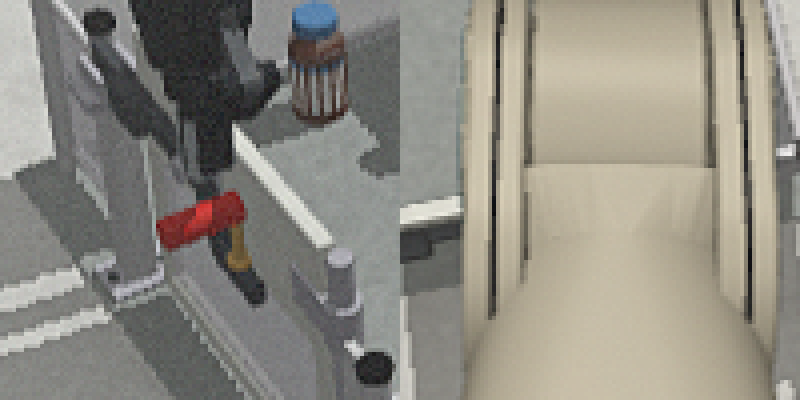

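Request:
{"api": "carry_out", "payload": {"commands": [{"dx": 0, "dy": -0.002, "dz": 0.004, "twist": -1.5}, {"dx": 0, "dy": 0, "dz": 0.003, "twist": 0}, {"dx": 0, "dy": 0, "dz": 0.003, "twist": 0}, {"dx": 0, "dy": 0, "dz": 0, "twist": 0}]}}

```text
t: 3.2
ee_pos: [0.4896, 0.0538, 0.1774]
eef_rot: [-3.135, -0.009, -2.963]
contact_force: [0.5, 0.0, 0.8]
grip_width: 0.0
```

```bash
python3 -c "
from h import *
goto(-.02,.085,-2.967)"
```

```text
t 3.2 pos [0.4896 0.0538 0.1774] pen -0.0185 0.0853 rpy [-3.135 -0.009 -2.963] F [0.52 0.01 0.78] q [-0.02  0.08 -0.38  1.12 -0.01 -0.2 ]
tool [ 0.0015 -0.0003] twist 0.2
```

Request:
{"api": "carry_out", "payload": {"commands": [{"dx": 0.001, "dy": 0, "dz": 0.002, "twist": 0}, {"dx": 0, "dy": 0, "dz": 0.002, "twist": 0}, {"dx": 0, "dy": 0, "dz": 0.002, "twist": 0}, {"dx": 0, "dy": 0, "dz": 0.002, "twist": 0}, {"dx": 0, "dy": 0, "dz": 0, "twist": 0}]}}

```text
t: 3.7
ee_pos: [0.4886, 0.0534, 0.1689]
eef_rot: [-3.135, -0.009, -2.963]
contact_force: [0.2, -0.4, 0.0]
grip_width: 0.0003
```

Request:
{"api": "carry_out", "payload": {"commands": [{"dx": 0, "dy": 0, "dz": 0.001, "twist": 0}, {"dx": 0, "dy": 0, "dz": 0.001, "twist": 0}]}}

```text
t: 3.9
ee_pos: [0.4887, 0.0534, 0.1668]
eef_rot: [-3.135, -0.009, -2.964]
contact_force: [-0.0, -0.4, 0.4]
grip_width: -0.0002
```

Request:
{"api": "carry_out", "payload": {"commands": [{"dx": 0, "dy": 0, "dz": 0.001, "twist": 0}, {"dx": 0, "dy": 0, "dz": 0.001, "twist": 0}]}}

```text
t: 4.1
ee_pos: [0.4888, 0.0534, 0.1648]
eef_rot: [-3.135, -0.009, -2.963]
contact_force: [-0.3, -0.8, 4.1]
grip_width: -0.0
```

Request:
{"api": "carry_out", "payload": {"commands": [{"dx": 0, "dy": 0, "dz": 0.0012, "twist": 0}, {"dx": 0, "dy": 0, "dz": 0.0012, "twist": 0}]}}

```text
t: 4.3
ee_pos: [0.4895, 0.0533, 0.1635]
eef_rot: [-3.135, -0.007, -2.963]
contact_force: [-0.8, -0.6, 4.1]
grip_width: -0.0001
```

Request:
{"api": "carry_out", "payload": {"commands": [{"dx": 0, "dy": 0, "dz": 0.0012, "twist": 0}, {"dx": 0, "dy": 0, "dz": 0.001, "twist": 0}]}}

```text
t: 4.5
ee_pos: [0.49, 0.0531, 0.1621]
eef_rot: [-3.134, -0.006, -2.964]
contact_force: [-1.3, -0.8, 4.0]
grip_width: 0.0002
```

Request:
{"api": "carry_out", "payload": {"commands": [{"dx": 0.0003, "dy": 0, "dz": 0.0012, "twist": 0}, {"dx": 0.0003, "dy": 0, "dz": 0.0012, "twist": 0}, {"dx": 0.0003, "dy": 0, "dz": 0.001, "twist": 0}]}}

```text
t: 4.8
ee_pos: [0.49, 0.0524, 0.1591]
eef_rot: [-3.132, -0.004, -2.964]
contact_force: [0.2, -0.0, 5.2]
grip_width: -0.0
```

Request:
{"api": "carry_out", "payload": {"commands": [{"dx": 0.0003, "dy": 0, "dz": 0.0008, "twist": 0}, {"dx": 0.0003, "dy": 0, "dz": 0.0008, "twist": 0}]}}

```text
t: 5.0
ee_pos: [0.4901, 0.0521, 0.1575]
eef_rot: [-3.132, -0.002, -2.964]
contact_force: [-0.1, -0.7, 4.1]
grip_width: -0.0
```

```bash
python3 - <<'E'
from h import *
from cell import optics
import cv2
goto(-.017,.085,-2.967)
a=optics.grab_frame("side");np.savez("side2.npz",**a)
f=lambda im,u,v:cv2.resize(im["pixels"][v:v+100,u:u+100,::-1],(400,400),interpolation=3)
cv2.imwrite("pics/c3.png",np.clip(np.hstack([f(a,220,200),f(dict(np.load("side.npz")),220,200)])*1.6,0,255).astype(np.uint8))
E
```

```text
t 5.0 pos [0.4901 0.0521 0.1575] pen -0.0183 0.0835 rpy [-3.132e+00 -2.000e-03 -2.964e+00] F [-0.14 -0.73  4.11] q [-0.02  0.1  -0.41  1.07 -0.01 -0.2 ]
tool [-0.0013  0.0015] twist 0.2
```

View pics/c3.png

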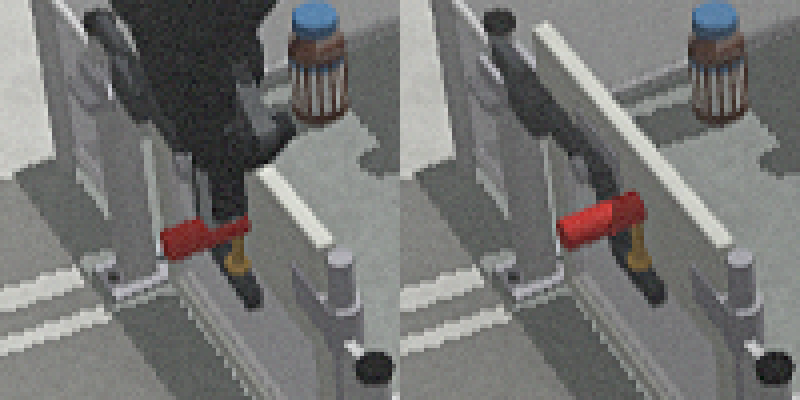

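Request:
{"api": "carry_out", "payload": {"commands": [{"dx": -0.001, "dy": 0.0005, "dz": 0, "twist": 0}, {"dx": -0.002, "dy": 0.0005, "dz": 0, "twist": 0}, {"dx": -0.003, "dy": 0.0006, "dz": 0, "twist": 1.5}]}}

```text
t: 5.35
ee_pos: [0.4948, 0.0542, 0.157]
eef_rot: [-3.131, -0.004, -2.992]
contact_force: [-1.0, -1.6, 4.3]
grip_width: -0.0001
```

```bash
cat >>h.py <<'E'
def gate():
    q=st();p=np.array(q["ee_pos"])[:2]-H;x,y=p@X,p@Y;r=np.hypot(x,y);th=np.arctan2(x,y)+np.arcsin(.016/r)
    yawg=-2.967-q["eef_rot"][2];yawg=(yawg+np.pi)%(2*np.pi)-np.pi;F=np.array(q["contact_force"])
    print("gate if touching",th.round(3),"tool angle",yawg.round(3),"radial",np.sqrt(r*r-.016**2).round(4),"Ftool",np.round(tool(F[:2],q["eef_rot"][2]),2),F[2])
E
python3 -c "
from h import *
gate()"
```

```text
t 5.35 pos [0.4948 0.0542 0.157 ] pen -0.0132 0.0848 rpy [-3.131 -0.004 -2.992] F [-1.   -1.64  4.27] q [-0.01  0.11 -0.4   1.07 -0.01 -0.16]
gate if touching 0.033 tool angle 0.025 radial 0.0843 Ftool [ 1.23 -1.47] 4.270839401778739
```

Request:
{"api": "carry_out", "payload": {"commands": [{"dx": -0.0044, "dy": 0.0007, "dz": -0.0002, "twist": 3}, {"dx": -0.0044, "dy": 0.0007, "dz": -0.0002, "twist": 3}, {"dx": -0.0044, "dy": 0.0007, "dz": -0.0002, "twist": 3}, {"dx": -0.0044, "dy": 0.0007, "dz": -0.0001, "twist": 3}]}}

```text
t: 5.75
ee_pos: [0.512, 0.0584, 0.1569]
eef_rot: [-3.129, -0.005, 3.069]
contact_force: [-1.1, -0.6, 5.1]
grip_width: 0.0001
```

```bash
python3 -c "
from h import *
gate()"
```

```text
t 5.75 pos [0.512  0.0584 0.1569] pen 0.0044 0.0859 rpy [-3.129 -0.005  3.069] F [-1.15 -0.64  5.14] q [-0.    0.14 -0.36  1.08 -0.01  0.07]
gate if touching 0.238 tool angle 0.247 radial 0.0845 Ftool [ 1.1  -0.72] 5.137631232525158
```

Tracking well. Continue.

Request:
{"api": "carry_out", "payload": {"commands": [{"dx": -0.0046, "dy": 0.0006, "dz": -0.0003, "twist": 3}, {"dx": -0.0046, "dy": 0.0006, "dz": -0.0003, "twist": 3}, {"dx": -0.0046, "dy": 0.0006, "dz": -0.0003, "twist": 3}, {"dx": -0.0046, "dy": 0.0006, "dz": -0.0003, "twist": 3}, {"dx": -0.0046, "dy": 0.0006, "dz": -0.0002, "twist": 3}, {"dx": -0.0046, "dy": 0.0006, "dz": -0.0002, "twist": 3}]}}

```text
t: 6.35
ee_pos: [0.5392, 0.0575, 0.1569]
eef_rot: [-3.127, -0.006, 2.736]
contact_force: [-2.3, -1.7, 4.9]
grip_width: 0.0001
```

```bash
python3 -c "
from h import *
gate()"
```

```text
t 6.35 pos [0.5392 0.0575 0.1569] pen 0.0311 0.0804 rpy [-3.127 -0.006  2.736] F [-2.29 -1.71  4.93] q [-0.01  0.19 -0.3   1.09 -0.01  0.4 ]
gate if touching 0.556 tool angle 0.58 radial 0.0846 Ftool [ 1.43 -2.48] 4.932834518965693
```

Request:
{"api": "carry_out", "payload": {"commands": [{"dx": -0.0047, "dy": 0.0006, "dz": -0.0003, "twist": 2.9}, {"dx": -0.0047, "dy": 0.0006, "dz": -0.0003, "twist": 2.9}, {"dx": -0.0047, "dy": 0.0006, "dz": -0.0003, "twist": 2.9}, {"dx": -0.0047, "dy": 0.0006, "dz": -0.0003, "twist": 2.9}, {"dx": -0.0047, "dy": 0.0006, "dz": -0.0003, "twist": 2.9}, {"dx": -0.0047, "dy": 0.0006, "dz": -0.0003, "twist": 2.9}, {"dx": -0.0047, "dy": 0.0006, "dz": -0.0003, "twist": 2.9}, {"dx": -0.0047, "dy": 0.0006, "dz": -0.0003, "twist": 2.9}]}}

```text
t: 7.15
ee_pos: [0.5716, 0.0438, 0.157]
eef_rot: [-3.124, -0.011, 2.308]
contact_force: [-1.6, 0.6, 5.1]
grip_width: -0.0003
```

```bash
python3 -c "
from h import *
gate()"
```

```text
t 7.15 pos [0.5716 0.0438 0.157 ] pen 0.0606 0.0613 rpy [-3.124 -0.011  2.308] F [-1.62  0.63  5.09] q [-0.03  0.25 -0.22  1.12 -0.    0.8 ]
gate if touching 0.966 tool angle 1.008 radial 0.0847 Ftool [ 1.55 -0.78] 5.092865114885266
```

Request:
{"api": "carry_out", "payload": {"commands": [{"dx": -0.0047, "dy": 0.0006, "dz": -0.0003, "twist": 2.7}, {"dx": -0.0047, "dy": 0.0006, "dz": -0.0003, "twist": 2.7}, {"dx": -0.0047, "dy": 0.0006, "dz": -0.0003, "twist": 2.7}, {"dx": -0.0047, "dy": 0.0006, "dz": -0.0003, "twist": 2.7}, {"dx": -0.0047, "dy": 0.0006, "dz": -0.0003, "twist": 2.7}, {"dx": -0.0047, "dy": 0.0006, "dz": -0.0003, "twist": 2.7}, {"dx": -0.0047, "dy": 0.0006, "dz": -0.0003, "twist": 2.7}, {"dx": -0.0047, "dy": 0.0006, "dz": -0.0003, "twist": 2.7}]}}

```text
t: 7.95
ee_pos: [0.5945, 0.0199, 0.157]
eef_rot: [-3.117, -0.018, 1.91]
contact_force: [-1.6, 0.4, 3.9]
grip_width: 0.0
```

```bash
python3 - <<'E'
from h import *
gate()
from cell import optics
import cv2
a=optics.grab_frame("side");b=optics.grab_frame("top")
f=lambda im,u,v:cv2.resize(im["pixels"][v:v+140,u:u+140,::-1],(400,400),interpolation=3)
cv2.imwrite("pics/c4.png",np.clip(np.hstack([f(a,280,190),f(b,270,150)])*1.6,0,255).astype(np.uint8))
E
```

```text
t 7.95 pos [0.5945 0.0199 0.157 ] pen 0.079 0.0338 rpy [-3.117 -0.018  1.91 ] F [-1.64  0.43  3.91] q [-0.08  0.29 -0.17  1.14  0.01  1.15]
gate if touching 1.354 tool angle 1.407 radial 0.0844 Ftool [ 0.95 -1.41] 3.9136785270108922
```

View pics/c4.png

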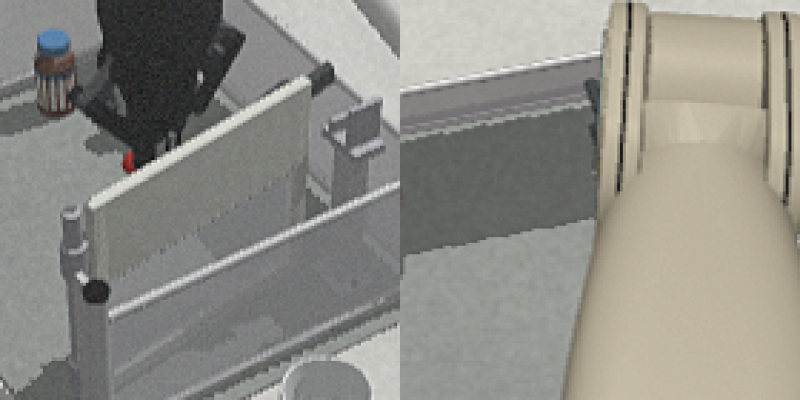

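Request:
{"api": "carry_out", "payload": {"commands": [{"dx": -0.004, "dy": 0.0006, "dz": -0.0002, "twist": 2}, {"dx": -0.004, "dy": 0.0006, "dz": -0.0002, "twist": 2}, {"dx": -0.003, "dy": 0.0005, "dz": -0.0002, "twist": 1.5}]}}

```text
t: 8.35
ee_pos: [0.5995, 0.0111, 0.157]
eef_rot: [-3.115, -0.018, 1.813]
contact_force: [-1.5, -0.1, 3.9]
grip_width: 0.0001
```

Request:
{"api": "carry_out", "payload": {"commands": [{"dx": -0.002, "dy": 0.0003, "dz": -0.0002, "twist": 1}, {"dx": -0.0015, "dy": 0.0003, "dz": -0.0001, "twist": 0.8}]}}

```text
t: 8.55
ee_pos: [0.6009, 0.0079, 0.1571]
eef_rot: [-3.115, -0.018, 1.78]
contact_force: [-0.3, 0.8, 4.6]
grip_width: -0.0001
```

```bash
python3 -c "
from h import *
gate()"
```

```text
t 8.55 pos [0.6009 0.0079 0.1571] pen 0.0832 0.0208 rpy [-3.115 -0.018  1.78 ] F [-0.28  0.84  4.58] q [-0.1   0.3  -0.15  1.15  0.01  1.26]
gate if touching 1.513 tool angle 1.537 radial 0.0843 Ftool [ 0.88 -0.1 ] 4.57719425756756
```

Request:
{"api": "carry_out", "payload": {"commands": [{"dx": -0.0015, "dy": 0.0002, "dz": -0.0001, "twist": 0.6}, {"dx": -0.0012, "dy": 0.0002, "dz": -0.0001, "twist": 0.5}]}}

```text
t: 8.75
ee_pos: [0.6017, 0.006, 0.1571]
eef_rot: [-3.114, -0.02, 1.759]
contact_force: [-1.1, 3.1, 2.9]
grip_width: -0.0
```

Request:
{"api": "carry_out", "payload": {"commands": [{"dx": -0.001, "dy": 0.0002, "dz": -0.0001, "twist": 0}, {"dx": -0.001, "dy": 0, "dz": -0.0001, "twist": 0}]}}

```text
t: 8.95
ee_pos: [0.602, 0.0053, 0.1571]
eef_rot: [-3.114, -0.023, 1.76]
contact_force: [-0.8, 4.5, 3.6]
grip_width: -0.0001
```

```bash
python3 -c "
from h import *
gate()"
```

```text
t 8.95 pos [0.602  0.0053 0.1571] pen 0.0839 0.0181 rpy [-3.114 -0.023  1.76 ] F [-0.84  4.54  3.59] q [-0.11  0.3  -0.15  1.15  0.01  1.28]
gate if touching 1.545 tool angle 1.557 radial 0.0843 Ftool [4.61 0.03] 3.5929626997995046
```

```bash
python3 - <<'E'
from h import *
from cell import optics
import cv2
a=optics.grab_frame("side")
cv2.imwrite("pics/c5.png",np.clip(cv2.resize(a["pixels"][190:265,360:460,::-1],(800,600),interpolation=3)*1.6,0,255).astype(np.uint8))
gate()
E
```

```text
t 9.0 pos [0.602  0.0054 0.1571] pen 0.0839 0.0182 rpy [-3.114 -0.023  1.76 ] F [-1.75  3.92  4.15] q [-0.11  0.3  -0.15  1.15  0.01  1.28]
gate if touching 1.545 tool angle 1.557 radial 0.0843 Ftool [ 4.17 -0.98] 4.146687202603498
```

View pics/c5.png

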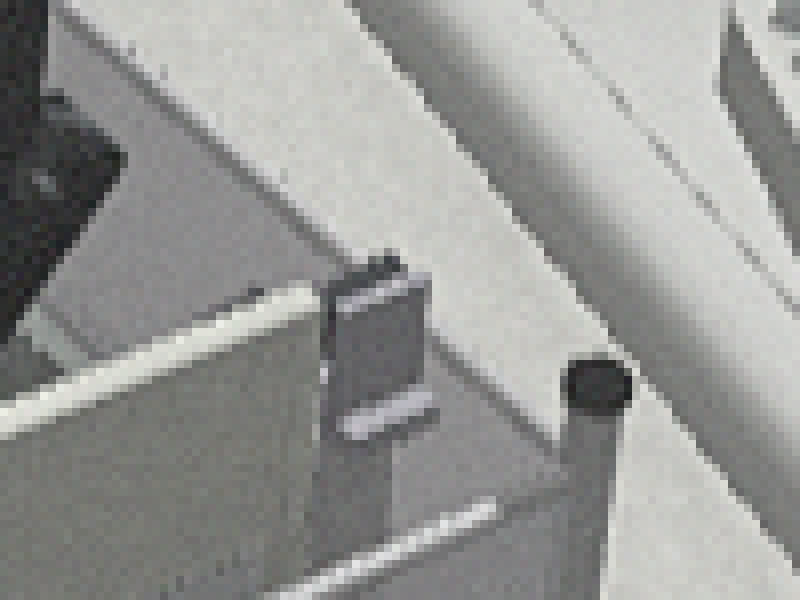

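Request:
{"api": "carry_out", "payload": {"commands": [{"dx": 0, "dy": 0, "dz": 0, "twist": 0}, {"dx": 0, "dy": 0, "dz": -0.001, "twist": 0}, {"dx": 0, "dy": 0, "dz": -0.0015, "twist": 0}, {"dx": 0, "dy": 0, "dz": -0.0015, "twist": 0}, {"dx": 0, "dy": 0, "dz": -0.0015, "twist": 0}, {"dx": 0, "dy": 0, "dz": -0.0015, "twist": 0}, {"dx": 0, "dy": 0, "dz": -0.0015, "twist": 0}, {"dx": 0, "dy": 0, "dz": -0.0015, "twist": 0}, {"dx": 0, "dy": 0, "dz": -0.0015, "twist": 0}]}}

```text
t: 9.9
ee_pos: [0.602, 0.0052, 0.1668]
eef_rot: [-3.113, -0.023, 1.76]
contact_force: [0.7, 2.2, -2.0]
grip_width: 0.0
```

```bash
python3 -c "
from h import *
gate()"
```

```text
t 9.9 pos [0.602  0.0052 0.1668] pen 0.0838 0.018 rpy [-3.113 -0.023  1.76 ] F [ 0.73  2.16 -1.96] q [-0.11  0.3  -0.14  1.17  0.01  1.28]
gate if touching 1.547 tool angle 1.556 radial 0.0842 Ftool [1.98 1.12] -1.9607815960483355
```

Request:
{"api": "carry_out", "payload": {"commands": [{"dx": 0.001, "dy": 0, "dz": 0, "twist": 0}, {"dx": 0.002, "dy": 0, "dz": -0.001, "twist": 0}, {"dx": 0.002, "dy": 0, "dz": -0.004, "twist": 0}, {"dx": 0, "dy": 0, "dz": -0.015, "twist": 0}, {"dx": 0, "dy": 0, "dz": -0.03, "twist": 0}, {"dx": 0, "dy": 0, "dz": -0.04, "twist": 0}, {"dx": 0, "dy": 0, "dz": -0.04, "twist": 0}, {"dx": 0, "dy": 0, "dz": 0, "twist": 0}]}}

```text
t: 10.7
ee_pos: [0.6034, 0.0057, 0.3013]
eef_rot: [-3.106, -0.016, 1.758]
contact_force: [1.2, 0.6, 0.7]
grip_width: 0.0004
```

Request:
{"api": "carry_out", "payload": {"commands": [{"dx": 0.03, "dy": -0.03, "dz": -0.01, "twist": 0}, {"dx": 0.03, "dy": -0.03, "dz": -0.01, "twist": 0}, {"dx": 0.03, "dy": -0.03, "dz": 0, "twist": 0}, {"dx": 0.03, "dy": -0.03, "dz": 0, "twist": 0}, {"dx": 0.04, "dy": 0, "dz": 0, "twist": 0}, {"dx": 0.04, "dy": 0, "dz": 0, "twist": 0}, {"dx": 0.04, "dy": 0, "dz": 0, "twist": 0}, {"dx": 0, "dy": 0, "dz": 0, "twist": 0}, {"dx": 0, "dy": 0, "dz": 0, "twist": 0}]}}

```text
t: 11.6
ee_pos: [0.4369, 0.223, 0.3306]
eef_rot: [-3.112, -0.009, 1.754]
contact_force: [-0.5, -0.3, -0.7]
grip_width: 0.0001
```

```bash
python3 - <<'E'
from h import *
from cell import optics
import cv2
st()
a=optics.grab_frame("side");b=optics.grab_frame("top")
c=cv2.resize(a["pixels"][190:290,300:420,::-1],(480,400),interpolation=3);d=cv2.resize(b["pixels"][150:310,300:420,::-1],(300,400),interpolation=3)
cv2.imwrite("pics/c6.png",np.clip(np.hstack([c,d])*1.6,0,255).astype(np.uint8))
E
```

```text
t 11.6 pos [0.4369 0.223  0.3306] pen -0.0411 0.261 rpy [-3.112 -0.009  1.754] F [-0.51 -0.33 -0.66] q [ 0.33  0.02 -0.12  1.46  0.01  1.72]
```

View pics/c6.png

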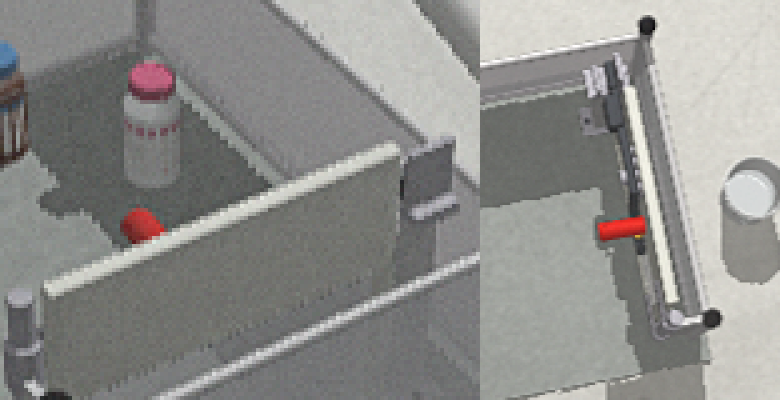

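```bash
python3 - <<'E'
from h import *
from cell import optics
T=optics.grab_frame("top")
p=[ray(T,300+(x-480)/2.5-.4,150+y/2.5-.4,.186)[:2] for x,y in((630,88),(673,300))]
d=p[0]-p[1];print("gate angle",np.arctan2(d@X,d@Y),p)
for f,u0,u1,v0,v1 in((T,345,368,232,250),(optics.grab_frame("side"),325,345,235,255)):
    im=f["pixels"].astype(int);m=(im[...,0]>100)&(im[...,1]<50)&(im[...,2]<50)
    z=[pt(f,u,v)[2] for v in range(v0,v1) for u in range(u0,u1) if m[v,u]];print("button z",len(z),np.percentile(z,[50,90,97]))
n=T["range_z"]; # nose heights along bar, beyond gate end
for x,y in((612,70),(612,95),(614,115),(612,60)):print(pt(T,300+(x-480)/2.5-.4,150+y/2.5-.4).round(4))
E
```

```text
gate angle 1.569700463698292 [array([0.71776646, 0.00722406]), array([ 0.53701031, -0.02465986])]
button z 104 [0.16382053 0.16591915 0.16683789]
button z 32 [0.16374336 0.16592898 0.16692768]
[0.7433 0.0206 0.1561]
[0.7192 0.0212 0.1606]
[0.7003 0.0199 0.1635]
[0.7793 0.0159 0.0742]
```

```bash
python3 -c "
from cell import job
print(job.finish_job())"
```

```text
the job is handed in; nothing more can be done
None
```

The gate is open and hooked back in its second catch. I handed the job in at about 11.8 s of the 54 s allowed; no verdict is reported.

- **Press:** I felt for the button with the shut fingers and touched it at about z = 0.166 m. I pressed it about 8 mm, with 4–5 N on the wrist sensor and no hard stop felt.
- **Swing:** I kept the button down and pushed the steel band until the nose met the catch's stop. The side force rose to about 4.6 N there. The highest force I read was about 5 N vertical, against the 20 N limit.
- **Release:** I eased the button up so that the bar dropped, backed off, and moved the arm clear of the pen.

**Last checks:**
- The top camera gave a gate angle of 1.57 rad.
- The button's height read the same as before pressing in both cameras (median 0.164 m), so the bar is level.
- The arm touches nothing.
- The cup and the vials in view look undisturbed in the last picture. I did not measure their positions again.

One reading disagreed slightly. At the stop, the finger-based estimate of the gate angle was 1.545 rad rather than about 1.59. That is within its roughly 0.03–0.05 rad uncertainty, and the camera pictures settled it.

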